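# Open the child-proof descaler jar

## Task

Open the blue jar of descaler tablets that is held in the suction base: push its white safety cap down, turn it anticlockwise (seen from above) while it is down until it comes free, and lift it off. Finish still holding the cap in the gripper, upright and still, straight above the jar with a clear gap of about ten centimetres; do not put it down. Leave the mill, the glass and the cup where they stand.

Things in the scene. Friction and masses are not known exactly. Their poses are not given: they have to be found in the camera images.
- jar: Blue round jar, 74 mm wide, paper label, stuck in a black rubber suction base 116 mm wide; jar and base never move. Origin: middle of the base's underside, on the worktop; z up, the jar's axis. Blue shoulder ends at z = 92 mm, above it a white bead 52 mm wide (z 92 to 98). Closed, the cap's lower rim is at z = 105 mm, its top at 135 mm.
- jar_mouth (a point): Centre of the neck's top, on the jar's axis 120 mm above the worktop; the white neck is 43 mm wide. A grey spring-loaded seal plug in it pushes the cap up (about 6 N closed, 12 N fully down); uncapped, the plug stands 13 mm above this point.
- cap: White round safety cap, fine ribs, two orange arrows on top; 54 mm wide, 30 mm high, 20 to 45 g. Grip it from above across any diameter. Origin: centre of its lower rim, z up. About 1.5 mm of sideways play on the neck. Two inner lugs lock it under the neck's flange: it turns only while pushed down, and only anticlockwise. Closed, its yaw equals the jar's within 0.05 rad.
- cap_top (a point): Centre of the cap's top, 30 mm above its rim. To open: push straight down at least 4 mm (the rim meets the bead after 7 mm; 6 is good), keep it down and turn anticlockwise seen from above (positive about z). Turned 0.90 to 1.40 rad from closed it lifts straight off (1.2 is good); rigid stop at about 1.5 rad.
- mill_salt: Dark wooden mill with a small metal button on top, 58 mm in diameter, 140 mm high, loose bystander near the jar. Origin: centre of its underside, z up.
- tumbler: Small clear glass, 48 mm in diameter, 61 mm high, loose bystander near the jar. Origin: centre of its underside, z up.
- mug_a: Small white cup with a handle, 60 x 83 x 49 mm, loose bystander near the jar, a little behind the others. Origin: centre of its underside, z up.

How it is judged (in metres and radians):
On the way, in this order (a step that is already met when the one before it is completed fails the run):
1. the closed cap is pushed down by at least 3 mm (z of cap in the frame of jar below 0.102 m and angle between the x axis of cap and the x axis of jar, either way round below 0.4 rad), for 0.05 s.
2. the cap is turned by more than 0.75 rad while still on the neck (z of cap in the frame of jar below 0.112 m and horizontal distance between cap and jar below 0.01 m and angle between the x axis of cap and the x axis of jar, either way round above 0.75 rad), for 0.05 s.
At the end, for the whole second after the job is handed in: The fingers still hold the cap (more than 2 N), its rim 165 to 320 mm above the worktop (32 mm or more above the uncapped jar), within 35 mm of the jar's axis, upright within 0.3 rad, still (under 0.03 m/s) and clear of the jar; mill, glass and cup stand upright within 30 mm of where they were (z of cap in the frame of jar between 0.165 and 0.32 m and horizontal distance between cap and jar below 0.035 m and angle between cap's own z axis and vertical below 0.3 rad and contact force between cap and the fingers above 2 N and contact force between cap and jar below 0.1 N and linear speed of cap below 0.03 m/s and distance of each of mill_salt, tumbler, mug_a from where it was at the start of the episode below 0.03 m and angle between each of mill_salt, tumbler, mug_a's own z axis and vertical below 0.2 rad); the arm keeps its last pose, push and grip.
It fails at once if a bystander was knocked over or pushed away (30 mm) (distance of any of mill_salt, tumbler, mug_a from where it was at the start of the episode above 0.03 m).
It also fails if it takes over 35 s, if anything falls off the work surface, if the arm or the gripper's body presses on something with over 40 N, if the wrist force passes 120 N, or if a joint passes its speed limit or range.

## Robot

A 6-joint arm with a two-finger parallel gripper is mounted at the origin on a cart in front of the work surface, level with it; the furniture and walls round the work are solid. World frame = base frame: x ahead of the robot, y to its left, z up, the work surface at z = 0. Lengths are in m, angles in degrees, forces in N, time in s.
With the tool pointing down it reaches from about 0.4 to 0.825 m from the base axis. Payload 7 kg.
Tool frame: the origin (TCP) lies midway between the tips of the shut fingers; the grasp point (between the pads) lies 19 mm behind it; z points along the fingers, y is the line along which they close (so a half turn about z gives the same grasp; the last joint's range is limited). The gripper opens to 88 mm and grips with 3 to 60 N. Pads are 19 mm wide; open, the fingers measure 130 mm over their backs; the gripper's body (78 mm by 193 mm) begins 47 mm behind the grasp point.
Start: joints at [-50.185, 20.546, 0.682, 0, -70.136, -16.507], TCP at [0.267, -0.62, 0.227] pointing down, gripper open.
Joint ranges: [-176.03, 176.03], [-82.01, 121.73], [-58.28, 71.71], [-173.87, 95.51], [-174.79, -0.11], [-173.66, 173.66]. Speed limits (degrees/s): [136.94, 136.94, 172.46, 180, 180, 180].

## Interface

Orientations are given as a 3x3 rotation matrix whose columns are the frame's x, y, z axes.
In Python, from rig import robot, jaws, solver, imaging, order, nets gives the robot as it stands. Calls block until the motion is done:
- robot.goto(position, orientation): joint-space move of the TCP to a pose.
- robot.servo_line(position, ori=None, speed=0.15): straight line of the TCP; ori=None keeps the orientation; speed is the mean speed in m/s.
- robot.movej(angles): joint-space move.
- jaws.move_gripper(opening): opening from 0.0 (shut) to 1.0 (fully open); the grip force is fixed at half the most; returns when the fingers have stopped.
- robot.dwell(seconds).
- solver.ik(position, orientation): joint angles nearest the present ones, or None.
- robot.get_state(): the state.
- imaging.grab_frame(name): name is "side" or "top" or "wrist"; returns (picture, depth): 384x512x3 uint8, red, green, blue; 384x512 float32, m along the optical axis (not along the pixel's ray), 0 where there is no reading.
- imaging.camera_info(name): a dict with "vfov" (degrees; the focal length in pixels is half the picture's height over the tangent of half this angle, whatever the lens; pixels are square), "cx", "cy" (the principal point, pixels), "view" (4x4, takes a point from world to camera coordinates); the wrist camera has in their place "T_tool_cam" (4x4, takes a point from camera to tool coordinates, whose origin is the TCP and whose axes are the flange's). Camera axes: x right, y down, z forward; pixel columns grow to the right and rows downward; lengths in m; the calibration is good to about 2 mm. A picture is of the moment at which its call begins: read the wrist's pose just before it. camera_info takes no time and is no camera call.
A pose or a line that the arm cannot do raises robot.Unreachable and nothing moves.
- order.job_done(): hands the job in; it is judged then, once.
Trained networks look in the newest picture that a camera, given by its name, has taken for a name from the list of things; names that differ only in an ending like _2 or _b are one class to them, and where a whole thing is asked for, a point or a joint stands for the part that bears it (a point fixed in the world has none). Each returns a list of dicts, best first, with "p" (0 to 1); they miss things now and then, are a little off and sometimes report something else, mostly with a low value. They report only what shows in the picture. A call takes as long as a camera call.
- nets.search_frame(camera, label): "bbox" ([centre column, centre row, width, height] in pixels, round what is visible of it).
- nets.landmark_of(camera, label): "pixel" ([column, row] in pixels: a listed point, or the origin of a listed thing).
The state is a dict: "t": time; "qpos": joint angles; "qvel": joint speeds; "effort": joint torques, N m; "position": TCP position; "tcp_rot": TCP orientation; "force": force on the tool from outside, world axes, zero at the start; "ft_torque": the same for the moment, N m; "grip_width": opening from 0.0 (shut) to 1.0 (fully open); "finger_force": force on a finger pad.
Only numpy, scipy, OpenCV 4.12 (cv2) and the standard library are available. Lean on these libraries where they do the work, as an engineer would, in place of code of your own. Each camera call takes 0.05 s, during which the arm holds its last target. There are 200 camera calls.

## Working session

There is one attempt and no reset: what is moved stays moved. The work goes in short steps, each a Python script; the robot and the scene stay as the last script left them, time stands still between calls to the robot, and variables do not carry over. Pictures are saved under pics/ and viewed, at most 10 in all, crops included, and the job is handed in when it is done.

```bash
mkdir -p pics; ls
cat > h.py <<'E'
import numpy as np, cv2
from rig import robot, jaws, solver, imaging, order, nets
def K(n):
    i=imaging.camera_info(n); f=192/np.tan(np.radians(i["vfov"])/2); return f,i["cx"],i["cy"],i
def pose(n):
    f,cx,cy,i=K(n)
    if "view" in i: return np.linalg.inv(np.array(i["view"]))
    s=robot.get_state(); T=np.eye(4); T[:3,:3]=s["tcp_rot"]; T[:3,3]=s["position"]; return T@np.array(i["T_tool_cam"])
def ray(n,px,T):
    f,cx,cy,_=K(n); d=T[:3,:3]@np.array([(px[0]-cx)/f,(px[1]-cy)/f,1.]); return T[:3,3],d
def tri(rays):
    A=np.zeros((3,3));b=np.zeros(3)
    for o,d in rays:
        d=d/np.linalg.norm(d);P=np.eye(3)-np.outer(d,d);A+=P;b+=P@o
    p=np.linalg.solve(A,b); return p,[np.linalg.norm((np.eye(3)-np.outer(d,d)/(d@d))@(p-o)) for o,d in rays]
def save(n,im): cv2.imwrite("pics/"+n+".png",cv2.cvtColor(im,cv2.COLOR_RGB2BGR))
E
python3 - <<'E'
from h import *
R={}
for n in("side","top"):
    print(n,{k:np.round(v,3).tolist() for k,v in imaging.camera_info(n).items()})
    T=pose(n);im,d=imaging.grab_frame(n);save(n+"0",im);np.savez("/tmp/"+n,im=im,d=d)
    for l in("cap_top","cap","jar","jar_mouth","mill_salt","tumbler","mug_a"):
        r=nets.landmark_of(n,l)[:2]; print(n,l,[(np.round(x["pixel"],1).tolist(),round(x["p"],2)) for x in r])
        if r:R.setdefault(l,[]).append(ray(n,r[0]["pixel"],T))
for l in R:
    if len(R[l])==2:p,e=tri(R[l]);print(l,p.round(4),np.round(e,4))
print({k:np.round(v,3).tolist() for k,v in robot.get_state().items()}, np.round(imaging.camera_info("wrist")["T_tool_cam"],3))
a,b=[cv2.imread(f"pics/{n}0.png") for n in("side","top")]
E
```

```text
pics
rig.py
side {'vfov': 49.341, 'cx': 264.06, 'cy': 184.587, 'view': [[-0.819, -0.573, 0.003, 0.44], [-0.328, 0.464, -0.823, 0.277], [0.47, -0.675, -0.568, 0.806], [0.0, 0.0, 0.0, 1.0]]}
side cap_top [([324.7, 141.2], 0.81)]
side cap [([323.6, 153.7], 0.82)]
side jar [([317.5, 183.3], 0.93), ([323.0, 140.4], 0.31)]
side jar_mouth [([322.1, 146.7], 0.65)]
side mill_salt [([283.5, 231.0], 0.59)]
side tumbler [([223.8, 275.1], 0.78)]
side mug_a [([210.3, 236.4], 0.76)]
top {'vfov': 48.826, 'cx': 252.279, 'cy': 191.128, 'view': [[-0.009, -1.0, -0.003, -0.014], [-0.991, 0.01, -0.137, 0.543], [0.137, 0.002, -0.991, 1.004], [0.0, 0.0, 0.0, 1.0]]}
top cap_top []
top cap [([354.3, 198.8], 0.8)]
top jar [([342.2, 204.0], 0.62)]
top jar_mouth [([355.8, 195.9], 0.7)]
top mill_salt [([248.7, 218.9], 0.76)]
top tumbler [([169.0, 207.0], 0.92)]
top mug_a [([195.7, 167.1], 0.72)]
cap [ 0.5144 -0.2567  0.0917] [0.0005 0.0005]
jar [ 0.5159 -0.2468 -0.0042] [0.0032 0.0032]
jar_mouth [ 0.5193 -0.2548  0.1133] [0.0003 0.0003]
mill_salt [ 4.8e-01 -8.1e-03  2.0e-04] [0.0033 0.0033]
tumbler [0.5095 0.1925 0.0013] [0.0005 0.0005]
mug_a [0.6086 0.1236 0.013 ] [0.0005 0.0005]
{'t': 0.8, 'qpos': [-50.184, 20.542, 0.683, 0.002, -70.134, -16.505], 'qvel': [0.126, -0.01, -0.037, -0.029, -0.008, -0.07], 'effort': [-0.0, -58.228, 29.329, 7.002, 0.013, 0.0], 'position': [0.267, -0.62, 0.227], 'tcp_rot': [[-0.918, -0.396, 0.0], [-0.396, 0.918, -0.0], [-0.0, -0.0, -1.0]], 'force': [0.118, 1.306, -0.668], 'ft_torque': [-0.019, -0.005, -0.003], 'finger_force': 0.0, 'grip_width': 0.998} [[-0.001 -0.951 -0.308  0.084]
 [ 1.    -0.001 -0.     0.001]
 [ 0.    -0.308  0.951 -0.157]
 [ 0.     0.     0.     1.   ]]
```

View pics/side0.png

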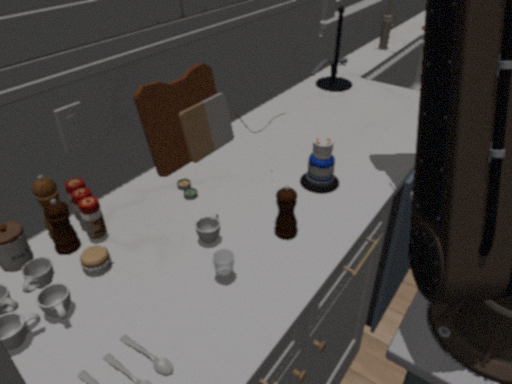

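View pics/top0.png

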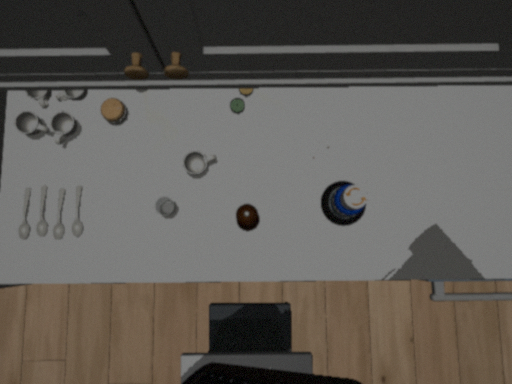

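Side view: the jar is at about (320,165), the mill at (286,212), the glass at (223,263) and the cup at (208,230). The jar has about 25 cm free around it. Next I'll measure the cap with the wrist camera from two places.

```bash
cat >> h.py <<'E'
def down(deg):
    a=np.radians(deg); x=np.array([np.cos(a),np.sin(a),0]); z=np.array([0,0,-1.]); return np.c_[x,np.cross(z,x),z]
def circ(im,d,T,z=None):
    """points of the cap's top from depth, in world"""
    f,cx,cy,_=K("wrist"); v,u=np.mgrid[:384,:512]; P=np.stack([(u-cx)/f*d,(v-cy)/f*d,d],-1)
    W=P@T[:3,:3].T+T[:3,3]; return W
E
python3 - <<'E'
from h import *
rays={}
for k,(dx,dy,yaw) in enumerate([(0,0,200),(-.02,.02,290)]):
    robot.goto([.517+dx,-.253+dy,.26],down(yaw)); robot.dwell(.4)
    s=robot.get_state(); print(s["t"],np.round(s["qpos"],1),np.round(s["position"],4))
    T=pose("wrist"); im,d=imaging.grab_frame("wrist"); save(f"w{k}",im)
    for l in("cap_top","cap"):
        r=nets.landmark_of("wrist",l)[:2]; print(l,[(np.round(x["pixel"],1).tolist(),round(x["p"],2)) for x in r])
        if r: rays.setdefault(l,[]).append(ray("wrist",r[0]["pixel"],T))
    W=circ(im,d,T); m=(d>0)&(np.hypot(W[...,0]-.517,W[...,1]+.253)<.06)&(W[...,2]>.128)&(W[...,2]<.145)
    Q=W[m]; c,r=cv2.minEnclosingCircle(Q[:,:2].astype(np.float32)); print("depth",len(Q),Q.mean(0).round(4),np.percentile(Q[:,2],[5,50,95]).round(4),np.round(c,4),round(r,4))
    # top's centre pixel (area centroid)
    ys,xs=np.nonzero(m); (ex,ey),ax,an=cv2.fitEllipse(cv2.convexHull(np.c_[xs,ys].astype(np.int32))); print("ell",ex,ey,ax); rays.setdefault("ell",[]).append(ray("wrist",(ex,ey),T))
for l in rays:
    if len(rays[l])>1: print(l,[np.round(x,4) for x in tri(rays[l])])
cv2.imwrite("pics/w.png",cv2.resize(cv2.hconcat([cv2.imread("pics/w0.png"),cv2.imread("pics/w1.png")]),(800,300)))
E
```

```text
2.8333 [ -6.6  10.1  -9.2  -0.  -70.7 -63.4] [ 0.5169 -0.2533  0.2599]
cap_top [([261.7, 186.0], 0.9)]
cap [([256.8, 177.8], 0.7)]
depth 1965 [ 0.5132 -0.249   0.1337] [0.1323 0.1338 0.135 ] [ 0.5143 -0.2485] 0.0278
ell 259.20428466796875 182.94264221191406 (49.99204635620117, 51.129215240478516)
4.7583 [ -4.7   7.5 -12.4   0.  -70.2  24.7] [ 0.497 -0.233  0.26 ]
cap_top [([244.9, 166.1], 0.72)]
cap [([243.0, 160.7], 0.79)]
depth 2091 [ 0.5154 -0.2495  0.1338] [0.1325 0.1339 0.135 ] [ 0.5153 -0.2483] 0.0279
ell 243.0959014892578 163.4923553466797 (51.69441604614258, 52.12683868408203)
cap_top [array([ 0.5135, -0.2474,  0.1374]), array([0.0015, 0.0015])]
cap [array([ 0.5152, -0.2493,  0.1092]), array([0.0018, 0.0018])]
ell [array([ 0.5152, -0.248 ,  0.1245]), array([0.0001, 0.0001])]
```

View pics/w.png

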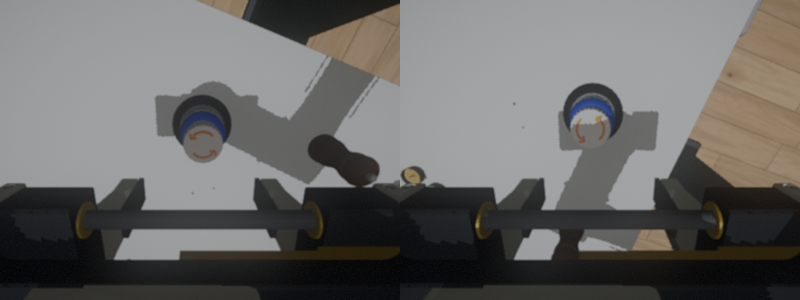

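Both wrist views show the cap, at about (203,145) and (590,120) in the viewed picture. They agree on a centre near (0.515, -0.2485) with the top at z≈0.134. Now I'll grip and press.

```bash
cat >> h.py <<'E'
def st(tag):
    s=robot.get_state(); print(tag,"t%.2f"%s["t"],"p",np.round(s["position"],4),"F",np.round(s["force"],1),"M",np.round(s["ft_torque"],2),"g",round(s["grip_width"],3),"ff",round(s["finger_force"],1),"q6",round(s["qpos"][5],1)); return s
C=np.array([.515,-.2485])
E
python3 - <<'E'
from h import *
R=down(200)
robot.goto([*C,.19],R); robot.servo_line([*C,.106],speed=.08); st("above")
jaws.move_gripper(0.0); robot.dwell(.2); st("gripped")
robot.servo_line([*C,.103],speed=.02); robot.dwell(.1); st("-3")
robot.servo_line([*C,.0998],speed=.02); robot.dwell(.2); st("-6.2")
E
```

```text
above t7.49 p [ 0.5154 -0.2486  0.1066] F [-0.8 -0.3 -0.6] M [-0.06 -0.03 -0.03] g 0.998 ff 0.0 q6 -63.8
gripped t8.34 p [ 0.5151 -0.2486  0.1061] F [ 0.3 -1.1  1. ] M [-0.34 -0.1  -0.06] g 0.607 ff 30.0 q6 -63.8
-3 t8.74 p [ 0.5151 -0.2486  0.1038] F [-2.3  0.5  6.7] M [0.18 0.75 0.02] g 0.609 ff 30.0 q6 -63.8
-6.2 t9.25 p [ 0.5151 -0.2486  0.1009] F [-3.6  0.8 10.4] M [ 0.41  1.15 -0.02] g 0.614 ff 30.0 q6 -63.8
```

The force of 10.4 N at 5.2 mm matches the spring, so the cap isn't slipping. I'll go slightly lower and turn.

Run:
```python
from h import *
robot.servo_line([*C,.0990],speed=.02); robot.dwell(.1); st("down")
q0=np.array(solver.ik([*C,.0990],down(200)))
for a in (15,35,55,70):
    q=q0.copy(); q[5]+=a; robot.movej(q.tolist()); s=st(a)
    if abs(s["ft_torque"][2])>3: print("stop?"); break
robot.dwell(.2); s=st("turned"); print(np.degrees(np.arctan2(s["tcp_rot"][1][0],s["tcp_rot"][0][0]))%360)
T=pose("wrist"); im,d=imaging.grab_frame("wrist"); save("turned",im)
im,d=imaging.grab_frame("side"); save("sturned",cv2.resize(im[90:220,250:400],None,fx=3,fy=3))
```

```text
down t9.60 p [ 0.5152 -0.2486  0.1002] F [-3.2  1.8 11.3] M [ 0.46  1.24 -0.06] g 0.61 ff 30.0 q6 -63.8
15 t9.96 p [ 0.5159 -0.2489  0.1005] F [-1.2 -0.4 10.7] M [0.03 0.67 0.09] g 0.614 ff 30.0 q6 -48.8
35 t10.38 p [ 0.516  -0.2489  0.1006] F [-1.3 -0.1 10.6] M [0.18 0.57 0.04] g 0.613 ff 30.0 q6 -28.8
55 t10.81 p [ 0.5161 -0.2489  0.1006] F [-0.6  0.3  9.1] M [0.12 0.59 0.05] g 0.612 ff 30.0 q6 -8.8
70 t11.17 p [ 0.5162 -0.2489  0.1006] F [-0.1 -0.2 10.6] M [0.07 0.56 0.05] g 0.614 ff 30.0 q6 6.2
turned t11.37 p [ 0.5162 -0.2489  0.1006] F [-1.3  0.   9.7] M [0.06 0.49 0.05] g 0.611 ff 30.0 q6 6.2
270.0549893656273
```

View pics/turned.png

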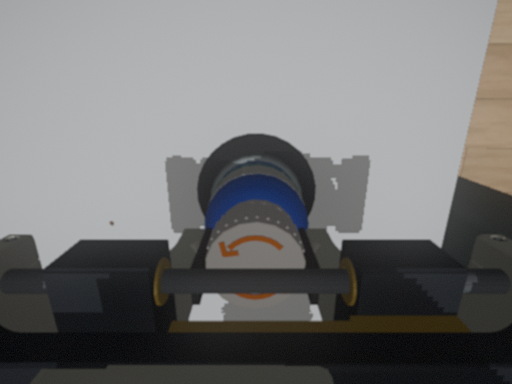

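The wrist view at 270° shows the orange arc at the top of the cap, around (255,243). That matches the first view at 200°, so the cap turned with the fingers. Now I'll lift, watching the force.

Run:
```python
from h import *
c=[.516,-.249]
ok=True
for z,v in((.108,.03),(.115,.03),(.13,.04)):
    robot.servo_line([*c,z],speed=v); s=st(z)
    if s["force"][2]<-10: print("stuck"); ok=False; break
if ok:
    robot.servo_line([*c,.225],speed=.08); robot.dwell(.5); st("up")
    im,d=imaging.grab_frame("side"); save("sup",cv2.resize(im[60:220,230:420],None,fx=3,fy=3))
```

```text
0.108 t11.92 p [ 0.5162 -0.249   0.1082] F [0.  1.6 2.9] M [0.32 0.28 0.  ] g 0.609 ff 30.0 q6 6.2
0.115 t12.30 p [ 0.5158 -0.2489  0.1148] F [-0.2 -0.  -0.8] M [-0.    0.05  0.02] g 0.614 ff 30.0 q6 6.2
0.13 t12.82 p [ 0.5161 -0.249   0.1303] F [ 0.2 -0.2  0.1] M [ 0.04  0.11 -0.04] g 0.611 ff 30.0 q6 6.2
up t14.67 p [ 0.516 -0.249  0.225] F [ 0.3 -0.1 -0.5] M [0.04 0.13 0.01] g 0.614 ff 30.0 q6 6.2
```

```bash
sleep 1
```

```text
(no output)
```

View pics/sup.png

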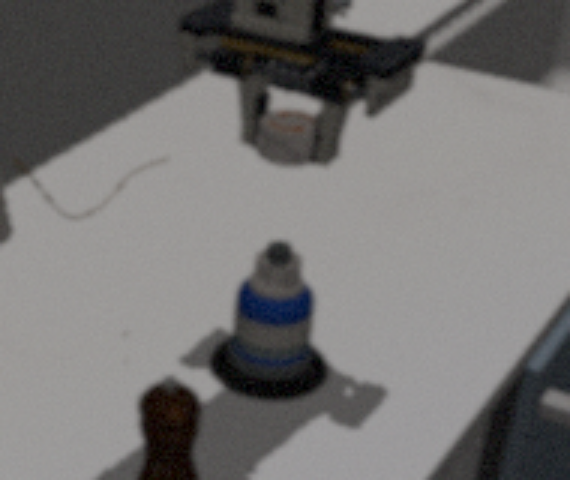

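The cap, at (290,135) in the crop, is upright between the fingers. It's straight above the open jar, whose plug is at (280,255), with a gap of about 10 cm, so I'm handing in.

```bash
python3 -c "
from h import *
print(order.job_done())"
```

```text
the job is handed in; nothing more can be done
None
```

The cap came off the jar and the job is handed in: the gripper holds it upright and still, about 10 cm above the jar mouth, and the arm never came near the mill, glass or cup (no verdict was returned).

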